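Pin and clip the tart press's lever

TASK

Put the tart press back together: push its blue-headed hinge pin fully home, then take the R-clip by its orange grip and push its straight leg down through the pin's cross-hole until its bent leg has ridden over the pin and snapped round it, and let go. The pin may have rolled either way in its bore, so feel for the hole's mouth, bring it upright with the clip's leg and press gently, never hard, and leave the other things where they are.

Things in the scene. Friction and masses are not known exactly. Their poses are not given: they have to be found in the camera images.
- press: low white tart press, fixed to the bench, lever down. Origin on the bench under the hinge's middle. x: along the lever, 360 mm to its black handle; y: along the hinge pin to its blue head; z up. Pin axis 75 mm above the bench. Two cheeks carry the pin (y 15 to 25 mm either side, x -22 to 22 mm, top 20 mm above the pin axis); lever and die lie behind them, none higher
- pin (a joint): how far the steel hinge pin is still pulled out towards its head (m): 0 = home, head against the cheek, a firm stop; starts 18 to 35 mm out, the hole then in or against the cheek. Slides along the press's y with about 5 N of friction and stays where left
- pin_head (a point): centre of the outer face of the pin's blue round head (42 mm across, 8 mm thick), on the pin axis; push here towards the press's -y. Axes as the press's; moves as the pin slides; 33 mm from the press's middle when home
- pin_hole (a point): where the cross-hole crosses the pin axis; 35 mm to the press's -y when home, 10 mm outside the cheek. Hole 9 mm (x) by 10 mm (y), no countersink; pin 28 mm thick, so mouth 14 mm from here. Axes as the press's, NOT rolling with the pin: it starts rolled up to 0.65 rad either way, so the mouth lies up to 9 mm to +x or -x of its top; it turns (to 1.0 rad) under about 4 N at its rim, else stays
- clip: steel R-clip, 127 mm tall, 72 g. Origin at mid-height of its orange grip, on the straight leg's line; z up. Grip 16 mm thick (y), x -12 to 18 mm, z -20 to 20 mm. Starts hanging upright in the stand's slot, grip resting on the rails: take it across the 16 mm, fingertips above the rails. Goes in upright, y along the pin, bent leg on either side; home when the origin is 42 mm above the pin axis
- clip_tip (a point): lower end of the clip's straight leg (6 mm wire along the clip's z, end flat with a 0.5 mm chamfer), 87 mm below the clip's origin
- clip_bent (a joint): how far the clip's springy bent leg is open (rad): 0 at rest, about 0.14 as its neck passes the pin (a push of 8 to 13 N), under 0.05 when snapped home. It is 6 mm wire on the clip's +x side; neck 57 mm below the clip's origin, flared end 73 mm below and 19 mm out
- stand: blue clip stand, fixed: 100 mm (x) by 70 mm (y) base, two upright rails along its x with a 10 mm slot between, 26 mm over both, top 85 mm above the bench. Origin under its centre. The clip hangs in the slot, clip x along stand x, within 8 mm of the middle
- dredger: bystander: aluminium sugar dredger, 60 mm across, 100 mm tall; origin under its centre
- tin_a: bystander: loose steel tart tin, 72 mm across, 26 mm tall; origin under its centre
- tin_b: bystander: loose steel tart tin, 72 mm across, 26 mm tall; origin under its centre
- spare_pin: bystander: spare thin red-headed pin lying on the bench, 80 mm long, 28 mm head; origin on the bench under its middle
- brush: bystander: pastry brush lying on the bench; origin on the bench
- scraper: bystander: bench scraper lying flat, 90 by 140 mm; origin on the bench under its middle
There are look-alikes about, which are no part of the job. What is shaped like the clip but green or purple is not meant.

How it is judged (in metres and radians):
On the way, in this order (a step that is already met when the one before it is completed fails the run):
1. the hinge pin is home, its head against the cheek (within 3 mm) (value of joint pin below 0.003 m), for 0.2 s.
2. with the pin home, the clip's straight leg is in the cross-hole, its tip at or below the pin's axis (value of joint pin below 0.004 m and horizontal distance between clip_tip and pin_hole below 0.006 m and z of clip_tip in the frame of pin_hole below 0 m), for 0.05 s.
At the end, for the whole second after the job is handed in: The pin is home (within 4 mm), the clip stands in its cross-hole within 0.2 rad of upright with its leg's tip at least 40 mm below the pin's axis and within 12 mm of plumb under the hole, the bent leg has sprung back round the pin (under 0.06 rad open), and the clip is released and at rest (value of joint pin below 0.004 m and horizontal distance between clip_tip and pin_hole below 0.012 m and z of clip_tip in the frame of pin_hole below -0.04 m and angle between clip's own z axis and vertical below 0.2 rad and value of joint clip_bent below 0.06 rad and contact force between the fingers and clip below 0.1 N and linear speed of clip below 0.02 m/s); the robot touches nothing.
It fails at once if the clip is forced: over 20 N between clip and pin (contact force between clip and pin above 20 N).
It fails at once if the pin is rammed: over 45 N between fingers and pin (contact force between the fingers and pin above 45 N).
It fails at once if a bystander is moved by more than 30 mm (distance of any of dredger, tin_a, tin_b, spare_pin, brush, scraper from where it was at the start of the episode above 0.03 m).
It also fails if it takes over 72 s, if anything falls off the work surface, if the arm or the gripper's body presses on something with over 40 N, if the wrist force passes 120 N, or if a joint passes its speed limit or range.

ROBOT

A 6-joint arm with a two-finger parallel gripper is mounted at the origin on the work surface. World frame = base frame: x ahead of the robot, y to its left, z up, the work surface at z = 0. Lengths are in mm, angles in rad, forces in N, time in s.
With the tool pointing down it reaches from about 350 to 775 mm from the base axis. Payload 7.3 kg.
Tool frame: the origin (TCP) lies between the finger pads; the fingertips stand 8 mm ahead of it and the grasp point (between the pads) lies 11 mm behind it; y points along the fingers, z is the direction in which the jaws open and shut, and the axes are right-handed (so a half turn about y gives the same grasp; the last joint's range is limited). The gripper opens to 92 mm and grips with 3 to 60 N. Pads are 19 mm wide; open, the fingers measure 130 mm over their backs; the gripper's body (75 mm by 190 mm) begins 47 mm behind the grasp point.
Start: joints at [-1.371, 0.342, 1.524, -0, 1.275, -0.146], TCP at [177.971, -493.934, 234.741] pointing down, gripper open.
Joint ranges: [-2.53, 2.53], [-0.77, 2.02], [0.04, 2.7], [-1, 4.14], [0.28, 2.66], [-3.11, 3.11]. Speed limits (rad/s): [2.57, 2.57, 3.14, 3.14, 3.14, 3.14].

INTERFACE

Orientations are given as [roll, pitch, yaw] about the fixed x, y, z axes, in that order (R = Rz(yaw) Ry(pitch) Rx(roll)).
In Python, from plant import bot, vision, job gives the robot as it stands. The module is installed in compiled form; this text tells all that it offers.
- The arm moves only by the tool arm_command, never from a script. Its argument "deltas" is a list of rows, each a list of 4 numbers: the shift along the tool's x, y, z in m, then the turn about the tool's y in degrees. In form: [[x, y, z, twist], ...]. A call has 1 to 5 rows; each row shifts and turns the commanded pose from where the row before left it, along the tool's axes as they then stand; what a row does not reach is not made up. A row lasts 1/10 s, in which the tool goes at most 50 mm and 8.59 degrees, less where a joint would pass 70% of its speed; a pose out of reach is approached as far as the arm can. A call is refused whole if a number of a shift passes 0.05 or a number of a turn 8.59, either way. A call with a gripper value outside its range is refused whole. "claw" is the closure in counts, from 0 (fully open) to 255 (shut), set as the call begins (left out, the last holds). The fingers move at their own pace and stop on an object; the grip force is fixed at half the most. Time passes only in rows, so rows that do not move let the fingers close. It gives the time, the measured TCP pose, the force and the opening at its end, in the units of the state.
- bot.get_obs(): the state, without advancing time (a new reading comes with each control period).
- vision.capture(name): name is "scene" or "top" or "wrist"; returns a dict with "img" (480x640x3 uint8, red, green, blue), "camera_matrix" (3x3 intrinsics, pixels), "dist_coeffs" ([k1, k2, p1, p2, k3] as OpenCV has them; the pictures are not rectified), "world_to_cam" (4x4, takes a point from world to camera coordinates); the wrist camera has in their place "mount" (4x4, takes a point from camera to tool coordinates, whose origin is the TCP and whose axes are the tool frame's). Camera axes: x right, y down, z forward; pixel columns grow to the right and rows downward; lengths in mm; the calibration is good to about 2 mm. A picture is of the moment at which its call begins: read the wrist's pose just before it. There is no depth.
- job.close_job(): hands the job in, once; it reports no verdict.
Trained networks look in a picture, given as the dict that the camera call returned (one of the last four; its "shot" number tells which), for a name from the list of things; names that differ only in an ending like _2 or _b are one class to them, and where a whole thing is asked for, a point or a joint stands for the part that bears it (a point fixed in the world has none). Each returns a list of dicts, best first, with "confidence" (0 to 1); they miss things now and then, are a little off and sometimes report something else, mostly with a low value. They report only what shows in the picture. A call takes as long as a camera call. They do not tell look-alikes from the thing itself.
- vision.find_in(picture, name): "xyz" ([x, y, z] in mm, in the coordinates of the camera as it stood for that picture, good to about 4 mm: the middle of the surface that is visible of it).
- vision.regions_of(picture, name): "mask" (480x640 bool, what is visible of it).
The state is a dict: "time": time; "joint_positions": joint angles; "dq": joint speeds; "tau": joint torques, N m; "tool_pos": TCP position; "tcp_rot": TCP orientation; "contact_force": force on the tool from outside, world axes, zero at the start; "moment": the same for the moment, N m; "grip_width": finger opening in mm.
Only numpy, scipy, OpenCV 4.12 (cv2) and the standard library are available. Lean on these libraries where they do the work, as an engineer would, in place of code of your own. Each camera call takes 0.05 s, during which the arm holds its last target. There are 200 camera calls.

## Working session

There is one attempt and no reset: what is moved stays moved. The work goes in short steps, Python scripts to look and compute and a tool call to move; the robot and the scene stay as the last step left them, time stands still between calls to the robot, and variables do not carry over. Pictures are saved under pics/ and viewed, about 8 in all and at most 12, crops included, and the job is handed in when it is done.

Besides the shell and the picture viewer there is one more tool, called after "Emit:" in YAML: its name, and indented under it one key for each argument. arm_command: Moves the arm, as the interface text tells. Its arguments: {"type":"object","properties":{"deltas":{"type":"array","items":{"type":"array","items":{"type":"number"}}},"claw":{"type":"number"}},"required":["deltas"]}

```bash
mkdir -p pics; ls
cat > h.py <<'E'
import numpy as np, cv2
from plant import bot, vision, job
from scipy.spatial.transform import Rotation as R
def toolT():
    o=bot.get_obs(); T=np.eye(4); T[:3,:3]=R.from_euler('xyz',o['tcp_rot']).as_matrix(); T[:3,3]=o['tool_pos']; return T
def shot(n):
    T=toolT(); c=vision.capture(n)
    c['c2w']=T@np.array(c['mount']) if n=='wrist' else np.linalg.inv(c['world_to_cam'])
    return c
def w(c,p): return (c['c2w']@np.append(p,1))[:3]
def find(c,n):
    for d in vision.find_in(c,n)[:3]: print(n,round(d['confidence'],2),w(c,d['xyz']).round(1),proj(c,w(c,d['xyz'])).round())
def proj(c,P):
    q=np.linalg.inv(c['c2w'])
    return cv2.projectPoints(np.array(P,float).reshape(-1,1,3),cv2.Rodrigues(q[:3,:3])[0],q[:3,3],np.array(c['camera_matrix']),np.array(c['dist_coeffs']))[0].reshape(-1,2).squeeze()
def ray(c,uv,z=None,axis=2):
    p=cv2.undistortPoints(np.array(uv,float).reshape(1,1,2),np.array(c['camera_matrix']),np.array(c['dist_coeffs'])).ravel()
    d=c['c2w'][:3,:3]@np.array([*p,1]); o=c['c2w'][:3,3]
    return o+d*(z-o[axis])/d[axis]
def save(c,name,crop=None,s=1):
    i=c['img'][:,:,::-1]
    if crop: i=i[crop[1]:crop[3],crop[0]:crop[2]]
    cv2.imwrite('pics/'+name,cv2.resize(i,None,fx=s,fy=s,interpolation=cv2.INTER_CUBIC))
E
python3 - <<'E'
from h import *
print(bot.get_obs()); print(toolT().round(3))
a=shot('scene');b=shot('top')
cv2.imwrite('pics/a.png',a['img'][:,:,::-1]);cv2.imwrite('pics/b.png',b['img'][:,:,::-1])
for c in(a,b):
    print(c['c2w'].round(2))
    for n in ['press','pin_head','pin_hole','clip','clip_tip','stand','dredger','tin_a','spare_pin','brush','scraper']: find(c,n)
E
```

```text
pics
{'time': 0.0, 'joint_positions': array([-1.37098357e+00,  3.42709740e-01,  1.52501826e+00,  1.54116469e-05,
        1.27541474e+00, -1.45980499e-01]), 'dq': array([ 0.00063477,  0.00074423, -0.00102208, -0.00076645,  0.0004207 ,
       -0.00031978]), 'tau': array([-2.46486015e-03, -4.31256795e+01, -2.44222176e+01,  7.16584828e-02,
        5.60771464e-02, -1.44944620e-04]), 'tool_pos': array([ 177.89972708, -493.51445714,  234.05126861]), 'tcp_rot': array([-1.57232778e+00,  2.40059939e-04, -2.79580408e+00]), 'contact_force': array([-0.42984867, -0.05774821, -0.08405019]), 'moment': array([-0.0268928 ,  0.0061139 , -0.02203309]), 'grip_width': 91.78130972608503}
[[-9.41000e-01 -0.00000e+00  3.39000e-01  1.77900e+02]
 [-3.39000e-01  2.00000e-03 -9.41000e-01 -4.93514e+02]
 [-0.00000e+00 -1.00000e+00 -2.00000e-03  2.34051e+02]
 [ 0.00000e+00  0.00000e+00  0.00000e+00  1.00000e+00]]
[[-2.30000e-01  7.10000e-01 -6.60000e-01  1.14374e+03]
 [ 9.70000e-01  1.70000e-01 -1.50000e-01  1.54020e+02]
 [ 1.00000e-02 -6.80000e-01 -7.30000e-01  7.53210e+02]
 [ 0.00000e+00  0.00000e+00  0.00000e+00
[... 1107 characters left out ...]
6 219.8 124.6] [212. 268.]
pin_hole 0.53 [535.8 -57.4  88.1] [342. 236.]
clip 0.83 [380.8 106.5  16.9] [269. 304.]
clip 0.59 [457.6 367.4  17.2] [158. 269.]
clip 0.49 [461.9 216.  124.4] [214. 268.]
clip_tip 0.89 [379.2 106.4  15. ] [269. 304.]
clip_tip 0.56 [457.7 369.4  16.5] [158. 269.]
stand 0.85 [465.3 203.9  28.4] [227. 267.]
dredger 0.91 [581.3 291.5  98.2] [183. 213.]
tin_a 0.93 [ 399.8 -423.7    3.6] [492. 297.]
tin_a 0.68 [ 558.2 -412.6    0.6] [487. 231.]
spare_pin 0.62 [329.1 414.4  17.5] [137. 323.]
brush 0.94 [615.7 447.6  18.6] [127. 202.]
scraper 0.62 [ 560.  -417.2    1.7] [489. 230.]
scraper 0.6 [721.8 244.7   7.9] [214. 159.]
scraper 0.42 [ 400.8 -420.5    5.1] [491. 297.]
```

```bash
python3 -c "
import cv2
a=cv2.imread('pics/a.png')[130:400,100:560];b=cv2.imread('pics/b.png')[130:350,100:520]
cv2.imwrite('pics/a1.png',cv2.resize(a,(800,470),interpolation=2));cv2.imwrite('pics/b1.png',cv2.resize(b,(800,419),interpolation=2))"
```

```text
(no output)
```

View pics/a1.png

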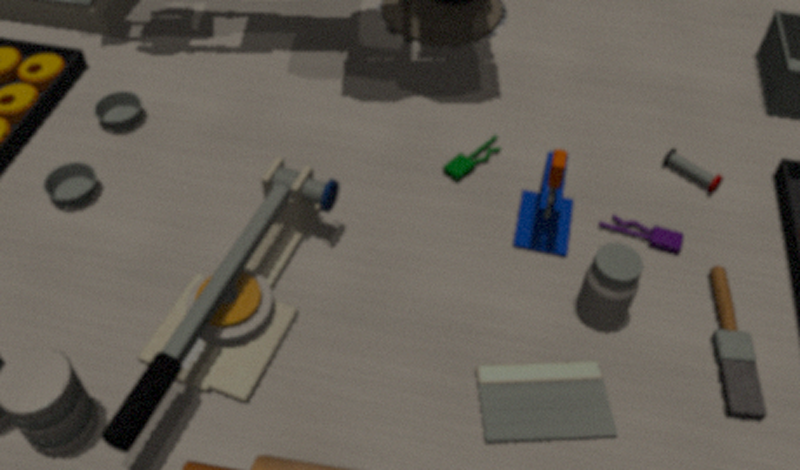

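View pics/b1.png

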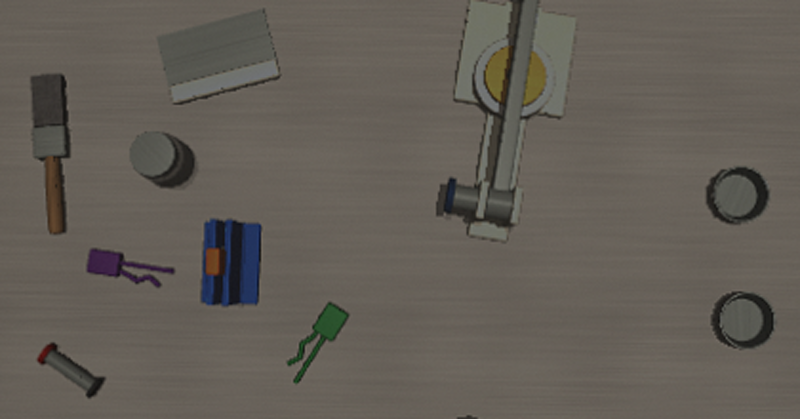

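Scene view: the press pin has its blue head on the world +y side (hinge about (540,-80)). The stand with the orange clip is at about (462,217). The green and purple decoys are at (380,106) and (458,367). I'll rotate the tool and move towards the head side.

Emit:
arm_command:
  deltas:
    - [0,0,0,6.8]
    - [0,0,0,6.8]
    - [0,0,0,6.8]
    - [0,0,0,6.8]
    - [-0.0225,0,-0.0428,0]
  claw: 255

```text
time: 1.7
tool_pos: [204.1, -457.3, 234.4]
tcp_rot: [-1.568, -0.0, 3.005]
contact_force: [1.9, 0.3, 0.0]
grip_width: 56.1
```

Emit:
arm_command:
  deltas:
    - [-0.0225,0,-0.0428,0]
    - [-0.0225,0,-0.0428,0]
    - [-0.0225,0,-0.0428,0]
    - [-0.0225,0,-0.0428,0]
    - [-0.0225,0,-0.0428,0]

```text
time: 2.2
tool_pos: [345.6, -255.0, 235.0]
tcp_rot: [-1.57, 0.001, 3.012]
contact_force: [0.9, -0.5, -0.5]
grip_width: 16.5
```

Emit:
arm_command:
  deltas:
    - [-0.0225,0,-0.0428,0]
    - [-0.0225,0,-0.0428,0]
    - [-0.0225,0,-0.0428,0]
    - [-0.0225,0,-0.0428,0]
    - [-0.0225,0,-0.0428,0]

```text
time: 2.7
tool_pos: [484.9, -57.0, 235.0]
tcp_rot: [-1.57, 0.001, 3.013]
contact_force: [0.4, -0.8, -0.6]
grip_width: 0.5
```

Emit:
arm_command:
  deltas:
    - [-0.0225,0,-0.0428,0]
    - [-0.0225,0,-0.0428,0]
    - [0,0,0,0]

```text
time: 3.0
tool_pos: [541.8, 24.8, 234.3]
tcp_rot: [-1.572, 0.001, 3.018]
contact_force: [-1.3, -0.2, -0.7]
grip_width: 0.2
```

Run:
```python
from h import *
c=shot('wrist'); print(toolT().round(3)); print(np.array(c['mount']).round(3)); print(c['camera_matrix'])
for n in ['press','pin_head','pin_hole','clip','stand']: find(c,n)
save(c,'w1.png'); print(bot.get_obs()['grip_width'])
```

```text
[[-9.92000e-01 -0.00000e+00 -1.24000e-01  5.40363e+02]
 [ 1.24000e-01  0.00000e+00 -9.92000e-01  2.26250e+01]
 [ 0.00000e+00 -1.00000e+00 -0.00000e+00  2.34116e+02]
 [ 0.00000e+00  0.00000e+00  0.00000e+00  1.00000e+00]]
[[-0.00000e+00  9.52000e-01  3.05000e-01 -8.39600e+01]
 [-1.00000e-03 -3.05000e-01  9.52000e-01 -1.51385e+02]
 [ 1.00000e+00  0.00000e+00  1.00000e-03  9.57000e-01]
 [ 0.00000e+00  0.00000e+00  0.00000e+00  1.00000e+00]]
[[383.05999486   0.         325.53252902]
 [  0.         383.05999486 244.65152327]
 [  0.           0.           1.        ]]
press 0.58 [ 635.6 -104.5   43.2] [463.  93.]
pin_head 0.98 [548.4 -60.   91.8] [430. 212.]
pin_hole 0.61 [553.9 -54.   90.4] [422. 206.]
clip 0.71 [480.3 207.2 102.7] [121. 331.]
clip 0.63 [460.3 344.9  13.4] [ 50. 317.]
stand 0.61 [484.9 207.6  41.4] [150. 295.]
0.05868049667716161
```

View pics/w1.png

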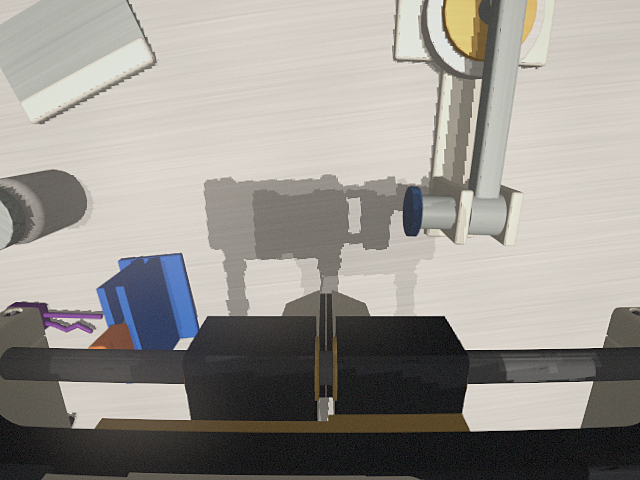

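```bash
python3 -c "
import cv2
a=cv2.imread('pics/w1.png')[170:260,390:530]
cv2.imwrite('pics/w1c.png',cv2.resize(a,None,fx=5.5,fy=5.5,interpolation=2))"
```

```text
(no output)
```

View pics/w1c.png

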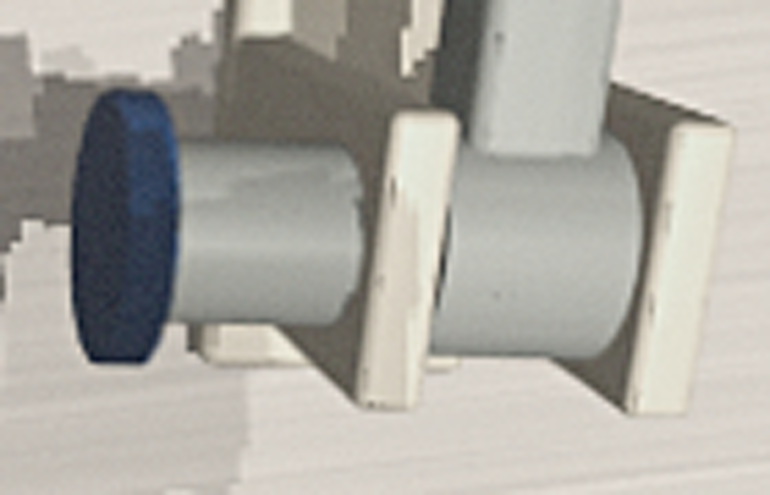

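```bash
cat >> h.py <<'E'
def world2tool(d): return toolT()[:3,:3].T@np.array(d,float)
E
python3 - <<'E'
from h import *
# camera pose of w1
T=np.array([[-.992,0,-.124,540.363],[.124,0,-.992,22.625],[0,-1,0,234.116],[0,0,0,1.]])
c=shot('wrist'); T=toolT(); print(T[:3,3],c['c2w'][:3,3])
P=[(390,112),(458,115),(417,407),(360,405),(675,127),(735,128),(688,412),(630,412)]
W=np.array([ray(c,(390+u/5.5,170+v/5.5),95) for u,v in P]); print(W.round(1))
m=W.mean(0); xd=sum([W[0]-W[3],W[1]-W[2],W[4]-W[7],W[5]-W[6]]); print('centre',m,'yaw',np.arctan2(xd[1],xd[0]))
print('y spacing', np.linalg.norm(W[4:].mean(0)-W[:4].mean(0)), [np.linalg.norm(xd)/4])
f=ray(c,(390+105/5.5,170+226/5.5),75); print('headface',f,'dist',np.linalg.norm((f-m)[:2]))
E
```

```text
[539.16954679  19.05266214 234.95408615] [622.23742317   7.21276267 386.27325072]
[[ 559.6  -89.9   95. ]
 [ 558.   -99.4   95. ]
 [ 515.6  -92.8   95. ]
 [ 517.   -84.4   95. ]
 [ 552.4 -130.3   95. ]
 [ 551.2 -138.9   95. ]
 [ 509.5 -132.9   95. ]
 [ 510.7 -124.3   95. ]]
centre [ 534.25478132 -111.61638062   95.        ] yaw -0.14233780848775202
y spacing 40.524772014962814 [np.float64(42.57077261762295)]
headface [543.3844877  -52.86151565  75.        ] dist 59.45995035597867
```

```bash
cat > press.py <<'E'
from h import *
c=shot('wrist'); print(toolT()[:3,3])
t=cv2.imread('pics/w1.png')[165:265,390:530]; i=c['img'][:,:,::-1].copy()
r=cv2.matchTemplate(i,t,cv2.TM_CCOEFF_NORMED); _,s,_,(x0,y0)=cv2.minMaxLoc(r); 
q=r[y0-1:y0+2,x0-1:x0+2]
def sub(a): return (a[0]-a[2])/(2*(a[0]-2*a[1]+a[2]))
x0+=sub(q[1]);y0+=sub(q[:,1]); y0+=5; print(s,x0,y0)
P=[(390,112),(458,115),(417,407),(360,405),(675,127),(735,128),(688,412),(630,412)]
W=np.array([ray(c,(x0+u/5.5,y0+v/5.5),95) for u,v in P])
m=W.mean(0); xd=sum([W[0]-W[3],W[1]-W[2],W[4]-W[7],W[5]-W[6]]); print('centre',m,'yaw',np.arctan2(xd[1],xd[0]))
f=ray(c,(x0+105/5.5,y0+226/5.5),75); print('headface',f,'dist',np.linalg.norm((f-m)[:2]))
for n in ['pin_head']: find(c,n)
E
python3 press.py
```

```text
[539.2454811   19.13390587 234.97408128]
0.9327234625816345 382.021 166.28123
centre [ 538.15128719 -105.29350318   95.        ] yaw -0.14946319955764314
headface [547.45327408 -46.47400397  75.        ] dist 59.550486542242176
pin_head 0.79 [547.4 -61.3  90.3] [423. 209.]
```

Emit:
arm_command:
  deltas:
    - [-0.008,0.03,0.011,1.2]
    - [-0.008,0.035,0.012,0]
    - [0,0.035,0,0]
    - [0,0.03,0,0]
    - [0,0.03,0,0]

```text
time: 3.95
tool_pos: [552.0, -5.6, 73.7]
tcp_rot: [-1.571, 0.0, 2.99]
contact_force: [0.2, -0.1, 0.4]
grip_width: 0.5
```

Emit:
arm_command:
  deltas:
    - [0,0,0.005,0]
    - [0,0,0.005,0]
    - [0,0,0.003,0]
    - [0,0,0.003,0]
    - [0,0,0,0]

```text
time: 4.45
tool_pos: [550.5, -21.2, 76.0]
tcp_rot: [-1.571, 0.002, 2.991]
contact_force: [0.5, -0.1, -0.7]
grip_width: 0.2
```

Emit:
arm_command:
  deltas:
    - [0,0,0.003,0]
    - [0,0,0.003,0]
    - [0,0,0.003,0]
    - [0,0,0,0]

```text
time: 4.85
tool_pos: [548.8, -29.3, 75.1]
tcp_rot: [-1.571, 0.001, 2.992]
contact_force: [0.4, 2.9, 3.5]
grip_width: 0.8
```

Emit:
arm_command:
  deltas:
    - [0,0,0.004,0]
    - [0,0,0.004,0]
    - [0,0,0.004,0]
    - [0,0,0.004,0]
    - [0,0,0.003,0]

```text
time: 5.35
tool_pos: [545.9, -47.9, 75.1]
tcp_rot: [-1.571, 0.001, 2.992]
contact_force: [0.4, 4.9, 3.7]
grip_width: 0.8
```

Emit:
arm_command:
  deltas:
    - [0,0,0.002,0]
    - [0,0,0.001,0]
    - [0,0,0.001,0]
    - [0,0,0,0]

```text
time: 5.75
tool_pos: [545.3, -52.1, 75.0]
tcp_rot: [-1.571, 0.001, 2.992]
contact_force: [-0.1, 4.6, 4.1]
grip_width: -0.0
```

Emit:
arm_command:
  deltas:
    - [0,0,0.001,0]
    - [0,0,0.001,0]

```text
time: 5.95
tool_pos: [545.1, -53.2, 75.0]
tcp_rot: [-1.572, 0.001, 2.991]
contact_force: [2.2, 12.0, 6.3]
grip_width: 0.3
```

Emit:
arm_command:
  deltas:
    - [0,0,0.0005,0]
    - [0,0,0,0]

```text
time: 6.15
tool_pos: [545.1, -53.2, 75.0]
tcp_rot: [-1.573, 0.001, 2.992]
contact_force: [2.0, 10.4, 6.1]
grip_width: 0.5
```

Emit:
arm_command:
  deltas:
    - [0,0,0.0005,0]
    - [0,0,0,0]
    - [0,0,0,0]

```text
time: 6.45
tool_pos: [545.1, -53.3, 75.0]
tcp_rot: [-1.573, 0.001, 2.992]
contact_force: [2.5, 12.0, 5.6]
grip_width: 0.5
```

Emit:
arm_command:
  deltas:
    - [0,0,-0.015,0]
    - [0,-0.04,0,0]
    - [0,-0.04,0,0]
    - [0.01,0,0.034,0]
    - [0.01,0,0.034,0]

```text
time: 6.95
tool_pos: [517.1, -105.0, 155.6]
tcp_rot: [-1.569, 0.002, 2.994]
contact_force: [0.3, -0.8, -0.4]
grip_width: 0.2
```

Emit:
arm_command:
  deltas:
    - [0,0,0.034,0]
    - [0,0,0,0]
    - [0,0,0,0]
    - [0,0,0,0]

```text
time: 7.35
tool_pos: [511.7, -137.5, 154.3]
tcp_rot: [-1.571, -0.001, 2.992]
contact_force: [0.4, -0.2, -0.0]
grip_width: 0.7
```

```bash
cat > press2.py <<'E'
from h import *
C=np.array([537.6,-104.7,0]); yaw=-0.145
X=np.array([np.cos(yaw),np.sin(yaw),0]); Y=np.array([-np.sin(yaw),np.cos(yaw),0]); Z=np.array([0,0,1.])
def pp(x,y,z): return C+x*X+y*Y+z*Z
E
python3 - <<'E'
from press2 import *
c=shot('wrist'); print(toolT()[:3,3])
find(c,'pin_hole')
p=proj(c,[pp(0,-35,89),pp(22,-25,95),pp(-22,-25,95),pp(-22,-15,95),pp(0,-45,89)]); print(p)
u,v=p[0].astype(int); np.save('o.npy',[u-60,v-45]); save(c,'hole.png',(u-60,v-45,u+60,v+45),6)
E
```

```text
[ 511.86974124 -137.28819084  154.40901162]
pin_hole 0.6 [ 545.5 -131.3   90. ] [304. 216.]
[[321.55990642 234.41905179]
 [303.22132483 199.59096664]
 [304.8378462  273.02794415]
 [287.95534896 273.08478701]
 [338.53945246 234.35151596]]
```

View pics/hole.png

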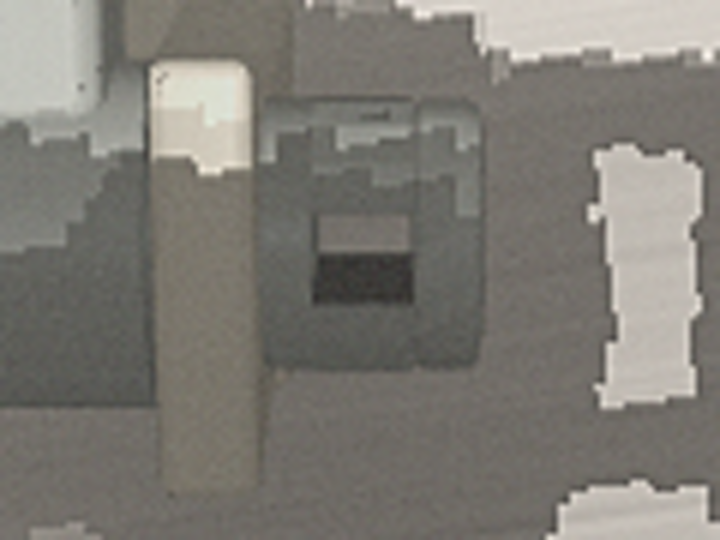

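The pin is home. The mouth is centred at crop (363,258), about 1.5 mm to press +x of the top, so the pin is rolled by about 0.1 rad. Next, the clip.

Emit:
arm_command:
  deltas:
    - [0,-0.04,0,0]
    - [0.0145,-0.005,-0.041,0]
    - [0.0145,-0.005,-0.041,0]
    - [0.0145,0,-0.041,0]
    - [0.0145,0,-0.041,0]
  claw: 0

```text
time: 7.95
tool_pos: [478.4, 34.9, 204.9]
tcp_rot: [-1.571, 0.001, 2.993]
contact_force: [0.5, -0.2, -0.3]
grip_width: 35.9
```

Emit:
arm_command:
  deltas:
    - [0.0145,0,-0.041,0]
    - [0.0145,0,-0.041,0]
    - [0.0145,0,-0.041,0]
    - [0.0145,0,-0.041,0]
    - [0,0,0,0]

```text
time: 8.45
tool_pos: [444.3, 208.4, 204.7]
tcp_rot: [-1.572, -0.0, 2.999]
contact_force: [-0.1, -0.1, 0.6]
grip_width: 75.7
```

Emit:
arm_command:
  deltas:
    - [0,0,0,0]
    - [0,0,0,0]
    - [0,0,0,0]

```text
time: 8.75
tool_pos: [446.4, 202.5, 204.7]
tcp_rot: [-1.57, 0.0, 2.99]
contact_force: [0.9, 0.1, 0.2]
grip_width: 91.8
```

Run:
```python
from h import *
c=shot('wrist'); print(toolT().round(3))
for n in ['clip','stand','clip_tip']: find(c,n)
save(c,'clip.png')
```

```text
[[-9.89000e-01 -0.00000e+00 -1.51000e-01  4.46414e+02]
 [ 1.51000e-01 -0.00000e+00 -9.89000e-01  2.02411e+02]
 [ 0.00000e+00 -1.00000e+00  0.00000e+00  2.04656e+02]
 [ 0.00000e+00  0.00000e+00  0.00000e+00  1.00000e+00]]
clip 0.87 [468.2 213.4 124.3] [301. 229.]
clip 0.84 [462.6 362.5  18.8] [150. 228.]
clip 0.57 [385.8 101.2  15.9] [439. 264.]
stand 0.65 [478.9 212.2   7.1] [308. 184.]
clip_tip 0.88 [459.1 354.6  13.1] [162. 229.]
clip_tip 0.69 [388.3 102.5  15.7] [437. 262.]
clip_tip 0.62 [469.5 211.6 123.4] [304. 227.]
```

View pics/clip.png

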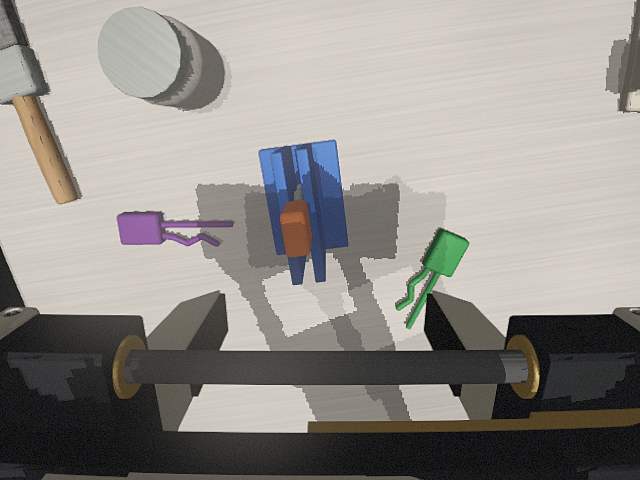

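Run:
```python
from h import *
c=shot('wrist'); print(toolT()[:3,3].round(1))
np.savez('clipshot.npz',**{k:c[k] for k in('img','c2w','camera_matrix','dist_coeffs')})
save(c,'clipc.png',(255,135,355,290),3.8)
```

```text
[446.4 202.8 204.7]
```

View pics/clipc.png

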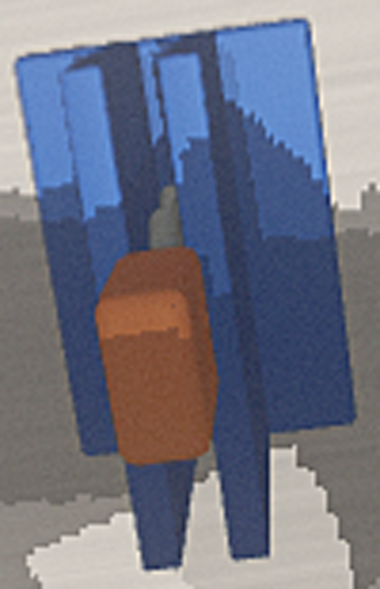

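Run:
```python
from h import *
c=dict(np.load('clipshot.npz'))
f=lambda u,v:(255+u/3.8,135+v/3.8)
q=[(97,308),(188,291),(209,455),(126,465)]
W=np.array([ray(c,f(*p),125) for p in q]);print(W.round(1)); m=W.mean(0);print('mid',m)
d=W[0]-W[3]+W[1]-W[2];print('len',np.linalg.norm(d)/2,'yaw',np.arctan2(d[1],d[0]), 'wid',np.linalg.norm(W[0]+W[3]-W[1]-W[2])/2)
B=np.array([ray(c,f(*p),5) for p in [(15,60),(308,20),(355,420),(85,455)]]);print(B.round(1),B.mean(0))
for e in [(B[0]-B[3]),(B[1]-B[2])]:print('stand yaw',np.arctan2(e[1],e[0]),np.linalg.norm(e))
Rl=np.array([ray(c,f(*p),85) for p in [(65,70),(155,55),(180,568),(267,556),(145,570),(232,558)]]);print(Rl.round(1))
yaw=np.arctan2((B[0]-B[3])[1],(B[0]-B[3])[0])
for s in(1,-1):
    o=m+s*-3*np.array([np.cos(yaw),np.sin(yaw),0]);X=s*np.array([np.cos(yaw),np.sin(yaw),0]);o[2]=105
    for nm,x,z in(('tip',0,-87),('flare',19,-73),('neck',12,-57)):
        p=proj(c,o+x*X+[0,0,z]);print(s,nm,((p-[255,135])*3.8).round())
```

```text
[[478.7 224.8 125. ]
 [479.2 209.7 125. ]
 [450.9 210.9 125. ]
 [451.2 225.  125. ]]
mid [465.00503641 217.63080314 125.        ]
len 27.883873456442707 yaw -0.02528902823723816 wid 14.63027035688689
[[514.4 251.5   5. ]
 [512.9 181.9   5. ]
 [413.9 184.1   5. ]
 [415.  253.6   5. ]] [464.03835863 217.78860938   5.        ]
stand yaw -0.02105707553600942 99.43402316593225
stand yaw -0.022362959666718953 99.06094871044829
[[514.6 228.6  85. ]
 [514.7 211.9  85. ]
 [414.3 224.4  85. ]
 [414.3 206.6  85. ]
 [414.9 231.5  85. ]
 [414.9 213.7  85. ]]
1 tip [190. 266.]
1 flare [175. 196.]
1 neck [175. 240.]
-1 tip [187. 241.]
-1 flare [195. 333.]
-1 neck [187. 321.]
```

Emit:
arm_command:
  deltas:
    - [0,0,0,-7.4]
    - [-0.0093,0.02,-0.0076,0]
    - [-0.009,0.03,-0.0076,0]
    - [0,0.03,0,0]
    - [0,0.0267,0,0]

```text
time: 9.5
tool_pos: [464.8, 218.0, 96.6]
tcp_rot: [-1.571, -0.0, 3.121]
contact_force: [0.7, 0.0, 0.0]
grip_width: 91.6
```

Emit:
arm_command:
  deltas:
    - [0,0,0,0]
    - [0,0,0,0]
    - [0,0,0,0]

```text
time: 9.8
tool_pos: [465.8, 218.4, 99.6]
tcp_rot: [-1.572, 0.003, 3.121]
contact_force: [0.2, -1.0, -0.4]
grip_width: 91.6
```

Run:
```python
from h import *
c=shot('wrist'); print(toolT().round(3)); find(c,'clip')
c=shot('wrist'); save(c,'pre.png')
```

```text
[[-1.00000e+00  3.00000e-03 -2.10000e-02  4.65780e+02]
 [ 2.10000e-02  1.00000e-03 -1.00000e+00  2.18447e+02]
 [-3.00000e-03 -1.00000e+00 -1.00000e-03  9.96410e+01]
 [ 0.00000e+00  0.00000e+00  0.00000e+00  1.00000e+00]]
clip 0.89 [348.2 124.   12.1] [451. 399.]
clip 0.87 [462.  361.6  15.5] [110. 267.]
clip 0.62 [482.6 213.1 116.4] [335. 303.]
```

Emit:
arm_command:
  deltas:
    - [0,0,0,0]
    - [0,0,0,0]
    - [0,0,0,0]
    - [0,0,0,0]
    - [0,0,0,0]
  claw: 255

```text
time: 10.45
tool_pos: [464.7, 218.2, 98.0]
tcp_rot: [-1.571, -0.0, 3.121]
contact_force: [0.3, 1.3, 0.4]
grip_width: 56.5
```

Emit:
arm_command:
  deltas:
    - [0,0,0,0]
    - [0,0,0,0]
    - [0,0,0,0]
    - [0,0,0,0]
    - [0,0,0,0]

```text
time: 10.95
tool_pos: [464.7, 218.3, 98.0]
tcp_rot: [-1.571, 0.0, 3.121]
contact_force: [0.1, 0.6, 0.2]
grip_width: 16.6
```

Emit:
arm_command:
  deltas:
    - [0,0,0,0]
    - [0,0,0,0]

```text
time: 11.15
tool_pos: [464.8, 218.2, 98.0]
tcp_rot: [-1.571, 0.0, 3.121]
contact_force: [-0.4, 0.0, 0.5]
grip_width: 15.8
```

Emit:
arm_command:
  deltas:
    - [0,-0.02,0,0]
    - [0,-0.03,0,0]
    - [0,-0.03,0,0]
    - [0,-0.03,0,0]
    - [0,0,0,7.1]

```text
time: 11.65
tool_pos: [466.6, 218.9, 212.1]
tcp_rot: [-1.574, 0.007, 2.995]
contact_force: [-0.2, 0.4, -1.1]
grip_width: 15.7
```

Emit:
arm_command:
  deltas:
    - [-0.0136,0,0.0382,0]
    - [-0.0136,0,0.0382,0]
    - [-0.0136,0,0.0382,0]
    - [-0.0136,0,0.0382,0]
    - [-0.0136,0,0.0382,0]

```text
time: 12.15
tool_pos: [504.4, 17.9, 207.9]
tcp_rot: [-1.571, -0.0, 2.997]
contact_force: [0.3, 0.5, -0.6]
grip_width: 15.9
```

Emit:
arm_command:
  deltas:
    - [-0.0136,0,0.0382,0]
    - [-0.0136,0,0.0382,0]
    - [-0.0136,0,0.0382,0]
    - [-0.0136,0,0.0382,0]
    - [0,0,0,0]

```text
time: 12.65
tool_pos: [536.7, -144.2, 207.5]
tcp_rot: [-1.569, 0.001, 2.992]
contact_force: [0.4, 0.6, -2.6]
grip_width: 16.1
```

Emit:
arm_command:
  deltas:
    - [0,0,0,0]
    - [0,0,0,0]
    - [0,0,0,0]
    - [0,0,0,0]

```text
time: 13.05
tool_pos: [536.3, -138.5, 208.2]
tcp_rot: [-1.571, 0.0, 2.999]
contact_force: [-0.6, 0.2, -0.8]
grip_width: 16.1
```

Run:
```python
from press2 import *
T=toolT();print(T.round(3))
c=shot('wrist'); find(c,'clip'); find(c,'clip_tip')
for z in(-80,-60,0):
  pass
q=lambda x,y,z: (T@[x,y,z,1])[:3]
print(proj(c,[q(2.8,80,0),q(2.8,13,0),q(2.8-19,66,0),pp(0,-35,89)]).round(1), q(2.8,80,0))
print(((q(2.8,80,0)-C)@X,(q(2.8,80,0)-C)@Y))
save(c,'ov.png',(225,150,425,300),4)
```

```text
[[-9.90000e-01  0.00000e+00 -1.43000e-01  5.36276e+02]
 [ 1.43000e-01 -0.00000e+00 -9.90000e-01 -1.38507e+02]
 [-0.00000e+00 -1.00000e+00  0.00000e+00  2.08180e+02]
 [ 0.00000e+00  0.00000e+00  0.00000e+00  1.00000e+00]]
clip 0.82 [358.7 116.4   7.4] [125. 398.]
clip 0.73 [ 550.7 -144.3  226.2] [332. 309.]
clip_tip 0.83 [360.2 114.9  11.5] [124. 399.]
clip_tip 0.81 [ 550.6 -145.6  233.2] [336. 318.]
[[323.8 263.4]
 [323.3 312.6]
 [323.7 241.7]
 [325.9 245.8]] [ 533.51499664 -138.11004706  128.1801234 ]
(np.float64(0.7853639240852383), np.float64(-33.64969094403032))
```

View pics/ov.png

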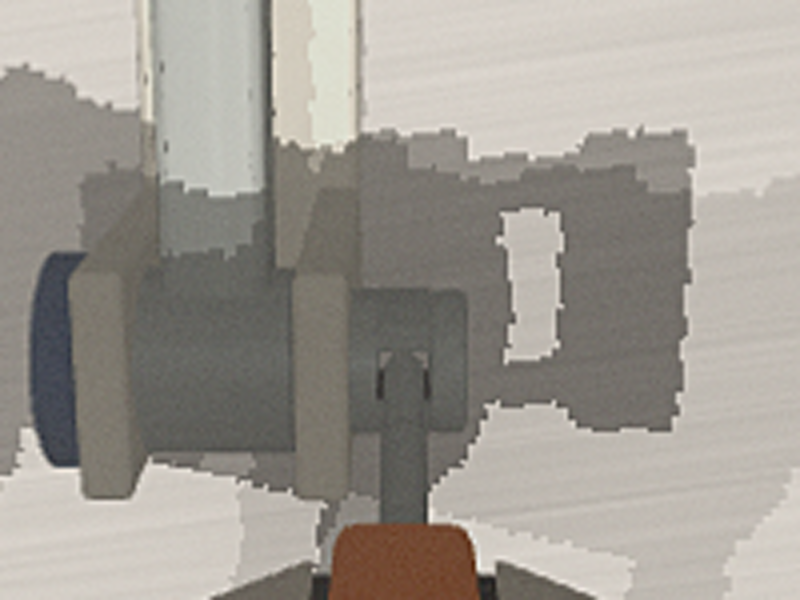

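Emit:
arm_command:
  deltas:
    - [-0.0007,0.012,0,0]
    - [0,0.012,0,0]
    - [0,0.008,0,0]
    - [0,0.004,0,0]
    - [0,0,0,0]

```text
time: 13.7
tool_pos: [536.6, -139.6, 171.0]
tcp_rot: [-1.571, -0.002, 2.997]
contact_force: [-0.2, 0.2, -0.4]
grip_width: 15.9
```

Emit:
arm_command:
  deltas:
    - [0,0.001,0,0]
    - [0,0.001,0,0]
    - [0,0.001,0,0]
    - [0,0,0,0]

```text
time: 14.1
tool_pos: [537.0, -139.7, 169.1]
tcp_rot: [-1.571, 0.0, 2.997]
contact_force: [-0.3, -0.3, -0.8]
grip_width: 15.8
```

Emit:
arm_command:
  deltas:
    - [0,0.001,0,0]
    - [0,0.001,0,0]
    - [0,0,0,0]

```text
time: 14.4
tool_pos: [536.9, -139.7, 166.9]
tcp_rot: [-1.571, -0.0, 2.997]
contact_force: [-0.6, 0.6, -1.7]
grip_width: 15.9
```

Emit:
arm_command:
  deltas:
    - [0,0,-0.001,0]
    - [0,0.001,0,0]
    - [0,0.001,0,0]
    - [0,0,0,0]

```text
time: 14.8
tool_pos: [537.0, -138.7, 164.8]
tcp_rot: [-1.571, -0.0, 2.997]
contact_force: [0.1, -0.6, -0.5]
grip_width: 15.6
```

Emit:
arm_command:
  deltas:
    - [0,0.001,0,0]
    - [0,0.001,0,0]
    - [0,0,0,0]

```text
time: 15.1
tool_pos: [537.1, -138.7, 162.8]
tcp_rot: [-1.571, -0.0, 2.997]
contact_force: [0.6, 1.0, -1.6]
grip_width: 15.6
```

Run:
```python
from h import *
for i in range(2): 
    c=shot('wrist'); o=bot.get_obs(); print(o['contact_force'].round(1),o['tool_pos'].round(1),o['moment'].round(2))
save(c,'in1.png',(265,190,385,280),6)
```

```text
[ 0.2 -0.1 -1.9] [ 537.1 -138.7  162.9] [0.06 0.   0.01]
[ 0.4  0.5 -0.1] [ 537.1 -138.7  163. ] [0.06 0.03 0.04]
```

View pics/in1.png

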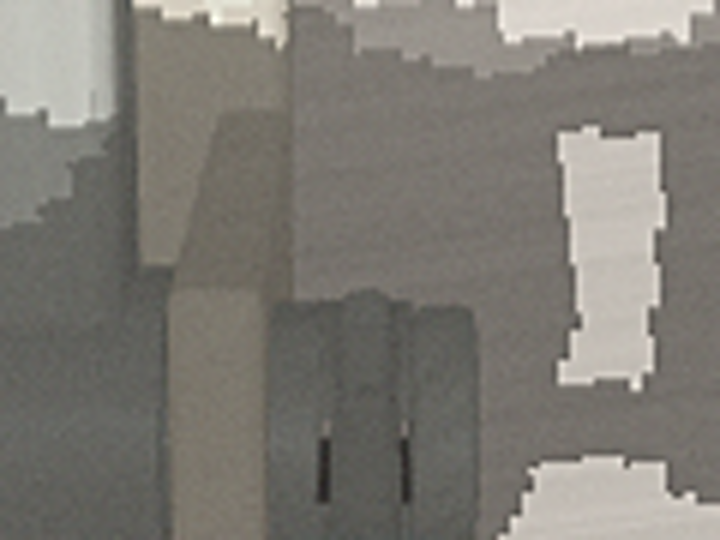

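Emit:
arm_command:
  deltas:
    - [0.0003,0.002,0,0]
    - [0.0003,0.002,0,0]
    - [0.0003,0.002,0,0]
    - [0,0,0,0]

```text
time: 15.6
tool_pos: [536.0, -138.5, 156.6]
tcp_rot: [-1.571, -0.001, 2.997]
contact_force: [-0.1, 0.3, -0.4]
grip_width: 15.5
```

Emit:
arm_command:
  deltas:
    - [0.0003,0.002,0,0]
    - [0.0003,0.002,0,0]
    - [0,0.002,0,0]
    - [0,0,0,0]

```text
time: 16.0
tool_pos: [535.5, -138.5, 150.6]
tcp_rot: [-1.571, -0.001, 2.997]
contact_force: [0.3, -1.0, -0.4]
grip_width: 16.0
```

Emit:
arm_command:
  deltas:
    - [0,0.002,0,0]
    - [0,0.002,0,0]
    - [0,0,0,0]

```text
time: 16.3
tool_pos: [535.5, -138.4, 146.7]
tcp_rot: [-1.571, -0.001, 2.997]
contact_force: [-0.7, 0.1, -1.5]
grip_width: 16.2
```

Emit:
arm_command:
  deltas:
    - [0,0.002,0,0]
    - [0,0.002,0,0]
    - [0,0.002,0,0]
    - [0,0,0,0]

```text
time: 16.7
tool_pos: [535.5, -138.5, 140.6]
tcp_rot: [-1.571, -0.001, 2.997]
contact_force: [0.7, -0.0, -0.9]
grip_width: 15.7
```

Emit:
arm_command:
  deltas:
    - [0,0.001,0,0]
    - [0,0.001,0,0]
    - [0,0.001,0,0]

```text
time: 17.0
tool_pos: [535.8, -138.6, 138.1]
tcp_rot: [-1.571, 0.001, 2.997]
contact_force: [0.2, -0.6, -0.1]
grip_width: 15.8
```

Emit:
arm_command:
  deltas:
    - [0,0.001,0,0]
    - [0,0.001,0,0]
    - [0,0.001,0,0]

```text
time: 17.3
tool_pos: [536.0, -138.6, 135.2]
tcp_rot: [-1.57, 0.001, 2.997]
contact_force: [1.1, -0.0, 1.7]
grip_width: 15.7
```

Emit:
arm_command:
  deltas:
    - [0,0.001,0,0]
    - [0,0.001,0,0]
    - [0,0.001,0,0]

```text
time: 17.6
tool_pos: [536.0, -138.6, 132.3]
tcp_rot: [-1.571, 0.001, 2.997]
contact_force: [1.1, -0.6, 2.9]
grip_width: 16.0
```

Emit:
arm_command:
  deltas:
    - [0,0.001,0,0]
    - [0,0.001,0,0]

```text
time: 17.8
tool_pos: [535.9, -138.6, 129.9]
tcp_rot: [-1.571, 0.001, 2.997]
contact_force: [2.4, -0.2, 0.3]
grip_width: 15.7
```

Emit:
arm_command:
  deltas:
    - [0,0.001,0,0]
    - [0,0.001,0,0]

```text
time: 18.0
tool_pos: [535.9, -138.6, 128.1]
tcp_rot: [-1.571, 0.001, 2.997]
contact_force: [2.7, -1.1, 1.5]
grip_width: 16.0
```

Emit:
arm_command:
  deltas:
    - [0,0.001,0,0]
    - [0,0.001,0,0]

```text
time: 18.2
tool_pos: [535.8, -138.6, 126.1]
tcp_rot: [-1.571, 0.001, 2.997]
contact_force: [2.6, -0.8, 1.1]
grip_width: 16.0
```

Emit:
arm_command:
  deltas:
    - [0,0.001,0,0]
    - [0,0.001,0,0]

```text
time: 18.4
tool_pos: [535.7, -138.5, 123.8]
tcp_rot: [-1.571, 0.0, 2.997]
contact_force: [3.9, -0.3, 0.2]
grip_width: 15.7
```

Emit:
arm_command:
  deltas:
    - [0,0.001,0,0]
    - [0,0.001,0,0]

```text
time: 18.6
tool_pos: [535.6, -138.5, 121.9]
tcp_rot: [-1.571, -0.0, 2.997]
contact_force: [3.4, -0.3, 0.7]
grip_width: 16.1
```

Emit:
arm_command:
  deltas:
    - [0,0.001,0,0]
    - [0,0.001,0,0]

```text
time: 18.8
tool_pos: [535.6, -138.5, 119.9]
tcp_rot: [-1.571, -0.0, 2.997]
contact_force: [2.3, -0.1, -0.1]
grip_width: 15.8
```

Emit:
arm_command:
  deltas:
    - [0,0.001,0,0]
    - [0,0.001,0,0]
    - [0,0.001,0,0]

```text
time: 19.1
tool_pos: [535.5, -138.5, 116.8]
tcp_rot: [-1.571, -0.0, 2.997]
contact_force: [2.9, -0.7, 0.5]
grip_width: 15.4
```

Emit:
arm_command:
  deltas:
    - [0,0.001,0,0]
    - [0,0.001,0,0]
    - [0,0,0,0]

```text
time: 19.4
tool_pos: [535.4, -138.4, 114.7]
tcp_rot: [-1.571, -0.001, 2.997]
contact_force: [2.3, -0.1, -1.2]
grip_width: 16.0
```

Run:
```python
from press2 import *
for i in range(2): 
    c=shot('wrist'); o=bot.get_obs(); print(o['contact_force'].round(1),o['tool_pos'].round(1))
s=shot('scene')
a=cv2.resize(c['img'][180:360,245:405,::-1],(400,450),interpolation=2)
u,v=proj(s,pp(0,-35,90)).astype(int); print(u,v)
b=cv2.resize(s['img'][v-45:v+45,u-40:u+40,::-1],(400,450),interpolation=2)
cv2.imwrite('pics/late.png',np.hstack([a,b]))
```

```text
[ 1.6 -0.4 -1.4] [ 535.4 -138.5  114.8]
[ 2.8 -1.3 -2.6] [ 535.4 -138.5  114.8]
249 225
```

View pics/late.png

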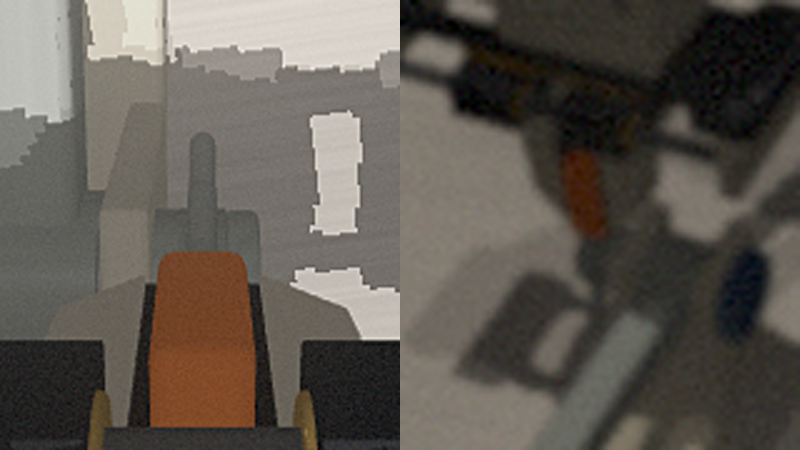

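Emit:
arm_command:
  deltas:
    - [0,0.001,0,0]
    - [0,0.001,0,0]
    - [0,0,0,0]

```text
time: 19.85
tool_pos: [535.5, -138.5, 112.9]
tcp_rot: [-1.571, -0.0, 2.997]
contact_force: [1.7, -0.2, -1.6]
grip_width: 15.9
```

Emit:
arm_command:
  deltas:
    - [0,0.001,0,0]
    - [0,0.001,0,0]
    - [0,0,0,0]

```text
time: 20.15
tool_pos: [535.4, -138.4, 110.8]
tcp_rot: [-1.571, -0.001, 2.997]
contact_force: [0.9, -0.1, -1.5]
grip_width: 15.3
```

Emit:
arm_command:
  deltas:
    - [0,0.001,0,0]
    - [0,0,0,0]
    - [0,0,0,0]

```text
time: 20.45
tool_pos: [535.6, -138.5, 110.0]
tcp_rot: [-1.571, -0.0, 2.997]
contact_force: [1.0, -0.6, -0.1]
grip_width: 15.9
```

Run:
```python
from press2 import *
F=[]
for i in range(6):
    c=shot('wrist'); o=bot.get_obs(); F.append(o['contact_force'])
print(np.mean(F,0),o['tool_pos'])
cl=np.load('clipshot.npz')
```

```text
[ 1.35427781  0.01576864 -0.42865974] [ 535.66142162 -138.51431455  110.04969616]
```

Emit:
arm_command:
  deltas:
    - [0,0,0,0]
    - [0,0,0,0]
    - [0,0,0,0]
    - [0,0,0,0]
    - [0,0,0,0]
  claw: 150

```text
time: 21.25
tool_pos: [535.6, -138.5, 110.0]
tcp_rot: [-1.571, -0.0, 2.997]
contact_force: [-0.3, 0.5, -0.2]
grip_width: 37.4
```

Emit:
arm_command:
  deltas:
    - [0,-0.02,0,0]
    - [0,-0.03,0,0]
    - [0,-0.03,0,0]
    - [0.02,-0.03,0,0]
    - [0,0,0,0]

```text
time: 21.75
tool_pos: [516.3, -136.0, 224.2]
tcp_rot: [-1.569, 0.006, 2.997]
contact_force: [0.2, -1.2, -0.0]
grip_width: 38.0
```

Emit:
arm_command:
  deltas:
    - [0,0,0,0]
    - [0,0,0,0]
    - [0,0,0,0]

```text
time: 22.05
tool_pos: [515.6, -135.5, 218.7]
tcp_rot: [-1.571, -0.002, 2.997]
contact_force: [-0.2, -0.7, -0.4]
grip_width: 37.6
```

Run:
```python
from press2 import *
T=toolT();c=shot('wrist'); print(T[:3,3], bot.get_obs()['contact_force'])
# expected grip top centre if home: origin z117 -> top 137
print(proj(c,[pp(3,-35,137),pp(18,-35,137),pp(-12,-35,137),pp(0,-35,75),pp(22,-25,95),pp(19,-35,44)]).round(1))
s=shot('scene'); print(proj(s,[pp(0,-35,117)]))
a=cv2.resize(c['img'][150:330,235:395,::-1],(400,450),interpolation=2)
b=cv2.resize(s['img'][180:270,209:289,::-1],(400,450),interpolation=2)
cv2.imwrite('pics/fin.png',np.hstack([a,b]))
```

```text
[ 515.59856955 -135.47104089  218.7065768 ] [ 0.55768919 -0.13274506 -0.51368859]
[[326.1 227.8]
 [326.1 204.3]
 [326.  250.3]
 [326.  210.5]
 [312.1 186.8]
 [326.  180.6]]
[248.30749972 216.38478734]
```

View pics/fin.png

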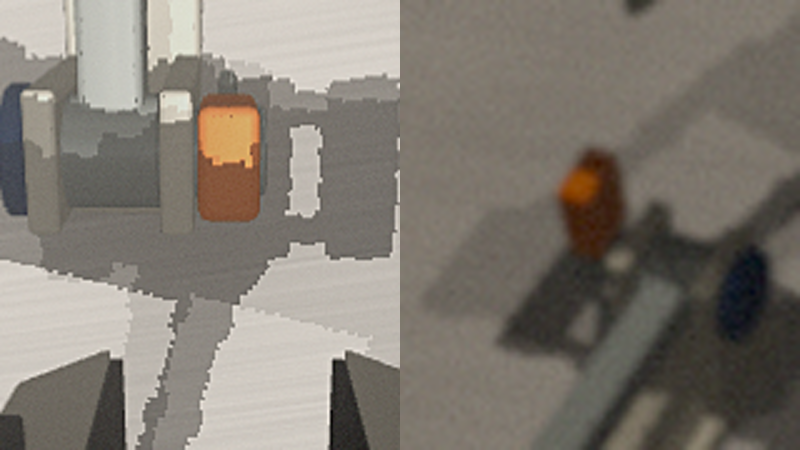

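The release left the grip about 8 mm towards +x at its top (crop orange face at (229,160), expected (229,194)). I'll measure the tilt with a silhouette fit from several views.

Run:
```python
from press2 import *
c=shot('wrist'); np.savez('v1.npz',**{k:c[k] for k in('img','c2w','camera_matrix','dist_coeffs')}); print(toolT()[:3,3])
```

```text
[ 515.75995871 -135.55072548  219.11454806]
```

Emit:
arm_command:
  deltas:
    - [0.03,0,0,0]
    - [0.03,0,0,0]
    - [0.03,0,0,0]
    - [0.03,-0.02,0,0]
    - [0,0,0,0]

```text
time: 22.7
tool_pos: [395.3, -117.9, 241.5]
tcp_rot: [-1.57, 0.001, 2.997]
contact_force: [0.4, -0.1, -0.9]
grip_width: 38.0
```

Emit:
arm_command:
  deltas:
    - [0,0,0,0]
    - [0,0,0,0]
    - [0,0,0,0]

```text
time: 23.0
tool_pos: [397.6, -118.4, 239.3]
tcp_rot: [-1.571, -0.001, 2.997]
contact_force: [-0.3, 0.2, -0.3]
grip_width: 37.6
```

```bash
cat > fit.py <<'E'
from press2 import *
from scipy.optimize import minimize
import itertools,sys
def mask(c):
    h=cv2.cvtColor(c['img'],cv2.COLOR_RGB2HSV); m=((h[...,0]<16)&(h[...,1]>150)&(h[...,2]>60)).astype(np.uint8)
    u,v=proj(c,pp(3,-35,120)).astype(int); k=np.zeros_like(m); k[max(v-60,0):v+60,max(u-50,0):u+50]=1; m=m*k
    return cv2.resize(m,None,fx=4,fy=4,interpolation=0)>0
def box(c,p):
    x,y,z,t=p; pts=[]
    for a,b,d in itertools.product((-12,18),(-8,8),(-20,20)):
        pts.append(pp(x+a*np.cos(t)+d*np.sin(t),y+b,z-a*np.sin(t)+d*np.cos(t)))
    h=cv2.convexHull((proj(c,pts)*4+1.5).astype(np.float32)); m=np.zeros((1920,2560),np.uint8); cv2.fillConvexPoly(m,np.round(h).astype(np.int32),1); return m>0
def fit(V,free=True):
    M=[mask(c) for c in V]; print([m.sum()/16 for m in M])
    f=lambda p:-sum((box(c,p)&m).sum()/(box(c,p)|m).sum() for c,m in zip(V,M))
    best=min((minimize(f,[x0,-35,117,t0],method='Nelder-Mead',options=dict(initial_simplex=np.array([[x0,-35,117,t0]]*5)+np.vstack([np.zeros(4),np.diag([3,2,4,.08])]),maxiter=150)) for x0,t0 in((0,0),(5,.12),(8,0))),key=lambda r:r.fun)
    return best.x.round(3),best.fun
E
python3 - <<'E'
from fit import *
c=shot('wrist'); print(toolT()[:3,3]); np.savez('v2.npz',**{k:c[k] for k in('img','c2w','camera_matrix','dist_coeffs')})
V=[dict(np.load('v1.npz')),c]
print(fit(V)); find(c,'clip')
for cc in V: m=mask(cc); ys,xs=np.nonzero(m); print(xs.min()/4,xs.max()/4,ys.min()/4,ys.max()/4)
E
```

```text
[ 397.5166496  -118.37180314  239.35979477]
[np.float64(206.0), np.float64(463.0)]
(array([ 12.384, -34.978, 108.136,   0.142]), np.float64(-0.4833690959737509))
clip 0.94 [386.5  96.1  15.9] [123. 250.]
clip 0.91 [ 534.3 -143.6  132.6] [332.  29.]
314.0 338.75 193.0 237.75
314.0 338.75 0.0 55.75
```

Emit:
arm_command:
  deltas:
    - [-0.025,0,0,0]
    - [-0.025,0,0,0]
    - [0,0,0,0]
    - [0,0,0,0]
    - [0,0,0,0]

```text
time: 23.6
tool_pos: [446.0, -125.3, 239.6]
tcp_rot: [-1.571, -0.001, 2.997]
contact_force: [-0.0, -0.0, 0.6]
grip_width: 37.4
```

```bash
sed -i 's/h\[...,0\]<16)&(h\[...,1\]>150)&(h\[...,2\]>60/h[...,0]<22)\&(h[...,1]>120)\&(h[...,2]>40/' fit.py
python3 - <<'E'
from fit import *
c=shot('wrist'); print(toolT()[:3,3]); np.savez('v2.npz',**{k:c[k] for k in('img','c2w','camera_matrix','dist_coeffs')})
v=dict(np.load('v1.npz')); h=cv2.cvtColor(v['img'],cv2.COLOR_RGB2HSV); print(h[185:245:6,326])
V=[v,c]
for cc in V: m=mask(cc); ys,xs=np.nonzero(m); print(xs.min()/4,xs.max()/4,ys.min()/4,ys.max()/4,m.sum()/16)
print(fit(V));
E
```

```text
[ 445.95677605 -125.3262374   239.80665093]
[[ 26  21  99]
 [  9 123 114]
 [ 17 140 219]
 [ 17 136 217]
 [ 17 144 214]
 [ 11 154 147]
 [ 11 140 133]
 [ 11 137 136]
 [ 10 148 129]
 [ 11  17 117]]
314.0 338.75 188.0 238.75 1161.0
314.0 338.75 76.0 127.75 1201.0
[np.float64(1161.0), np.float64(1201.0)]
(array([  4.456, -34.939, 111.676,   0.116]), np.float64(-1.789376434356766))
```

Emit:
arm_command:
  deltas:
    - [-0.035,0.015,0,0]
    - [-0.035,0.02,0,0]
    - [-0.035,0.02,0,0]
    - [0,0,0,0]
    - [0,0,0,0]

```text
time: 24.15
tool_pos: [549.8, -140.5, 184.2]
tcp_rot: [-1.571, -0.002, 2.997]
contact_force: [0.0, -0.3, 0.7]
grip_width: 37.8
```

Emit:
arm_command:
  deltas:
    - [0,0,0,0]
    - [0,0,0,0]

```text
time: 24.35
tool_pos: [550.0, -140.7, 186.5]
tcp_rot: [-1.57, 0.002, 2.997]
contact_force: [-0.4, -0.5, 0.5]
grip_width: 37.7
```

Run:
```python
from fit import *
c=shot('wrist'); print(toolT()[:3,3]); np.savez('v3.npz',**{k:c[k] for k in('img','c2w','camera_matrix','dist_coeffs')})
V=[dict(np.load('v1.npz')),dict(np.load('v2.npz')),c]
p,f=fit(V); print(p,f); x,y,z,t=p
def q(a,d): return pp(x+a*np.cos(t)+d*np.sin(t),y,z-a*np.sin(t)+d*np.cos(t))
r=lambda th:(19*np.cos(th)+53*np.sin(th),-20-53*np.cos(th)+19*np.sin(th))
pr={th:proj(c,q(*r(th))) for th in(0,.05,.14)}; print(pr)
i=cv2.resize(c['img'][180:330,245:405,::-1],None,fx=5,fy=5,interpolation=2)[:600].copy()
ii=np.ascontiguousarray(cv2.resize(c['img'][195:315,255:405,::-1],None,fx=5,fy=5,interpolation=2))
for th,col in((0,(0,255,0)),(.05,(0,255,255)),(.14,(0,0,255))):
    u,v=((pr[th]-[255,195])*5).astype(int); cv2.line(ii,(u+30,v),(u+60,v),col,1)
cv2.imwrite('pics/side.png',ii)
```

```text
[ 550.09040464 -140.74634461  186.50198841]
[np.float64(1161.0), np.float64(1201.0), np.float64(1613.0)]
[  4.13  -34.963 111.604   0.145] -2.7334201841271515
{0: array([325.43098499, 236.32989976]), 0.05: array([325.43310088, 233.32150478]), 0.14: array([325.43727373, 228.05761823])}
```

View pics/side.png

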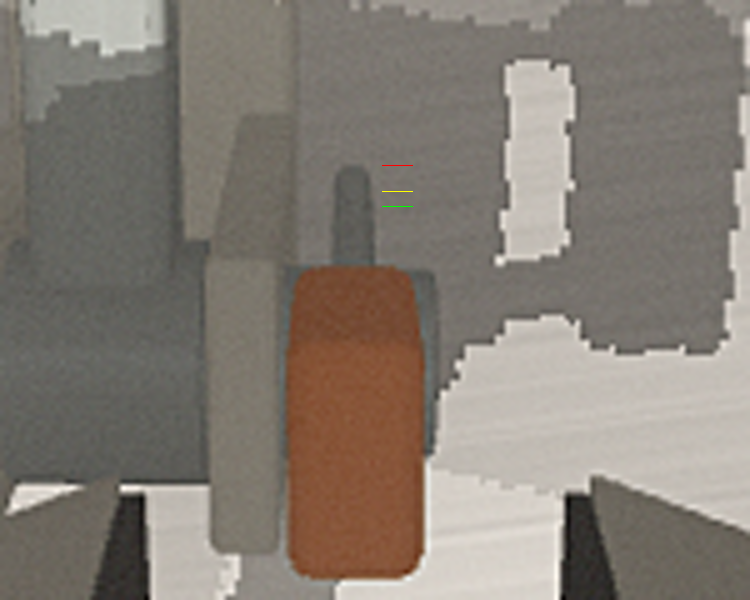

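Run:
```python
import fit, press2
from fit import *
# calibration: clip in stand, known z=105, tilt 0
st=dict(np.load('clipshot.npz'))
yaw=-0.022
def fitg(V,Cc,yw,x0,fixt=None,fixz=None,R=0):
    Xx=np.array([np.cos(yw),np.sin(yw),0]);Yy=np.array([-np.sin(yw),np.cos(yw),0])
    M=[]
    for c in V:
        h=cv2.cvtColor(c['img'],cv2.COLOR_RGB2HSV); m=((h[...,0]<22)&(h[...,1]>120)&(h[...,2]>40)).astype(np.uint8)
        u,v=proj(c,Cc+Xx*x0[0]+Yy*x0[1]+[0,0,x0[2]]).astype(int);k=np.zeros_like(m);k[v-60:v+60,u-50:u+50]=1
        M.append(cv2.resize(m*k,None,fx=4,fy=4,interpolation=0)>0)
    r=R
    def bx(c,p):
        x,y,z,t=p;pts=[]
        for a,b,d in itertools.product((-12,18),(-8,8),(-20,20)):
            for s in np.eye(3)[:]:  # chamfered corners approximating rounding
                A=a-np.sign(a)*r*(1-s[0]);B=b-np.sign(b)*r*(1-s[1]);D=d-np.sign(d)*r*(1-s[2])
                pts.append(Cc+(x+A*np.cos(t)+D*np.sin(t))*Xx+(y+B)*Yy+[0,0,z-A*np.sin(t)+D*np.cos(t)])
        h=cv2.convexHull((proj(c,np.array(pts))*4+1.5).astype(np.float32));m=np.zeros((1920,2560),np.uint8);cv2.fillConvexPoly(m,np.round(h).astype(np.int32),1);return m>0
    def full(p): return [p[0],p[1],p[2] if fixz is None else fixz,p[3] if fixt is None else fixt]
    f=lambda p:-np.mean([(b&m).sum()/(b|m).sum() for b,m in ((bx(c,full(p)),m) for c,m in zip(V,M))])
    S=np.array([x0]*5,float)+np.vstack([np.zeros(4),np.diag([3,2,4,.08])])
    o=minimize(f,x0,method='Nelder-Mead',options=dict(initial_simplex=S,maxiter=160)); return np.round(full(o.x),3),round(o.fun,3)
for r in(0,1.5,3):
    print('stand r',r,fitg([st],np.array([462,217.7,0.]),yaw,[0,0,105,0],fixt=0,R=r),fitg([st],np.array([462,217.7,0.]),yaw,[0,0,105,0],fixz=105,R=r))
V=[dict(np.load(f'v{i}.npz')) for i in(1,2,3)]
for r in(0,1.5,3):
    for fz in(None,117,112): print('now r',r,fz,fitg(V,C,-0.145,[4,-35,115,.1],fixz=fz,R=r))
```

```text
stand r 0 (array([-4.445,  2.657, 87.277,  0.   ]), np.float64(-0.948)) (array([3.99e-01, 5.42e-01, 1.05e+02, 7.20e-02]), np.float64(-0.898))
stand r 1.5 (array([-2.577,  1.963, 94.316,  0.   ]), np.float64(-0.958)) (array([2.14e-01, 6.47e-01, 1.05e+02, 5.50e-02]), np.float64(-0.932))
stand r 3 (array([  0.511,   0.604, 105.969,   0.   ]), np.float64(-0.948)) (array([2.10e-01, 7.24e-01, 1.05e+02, 6.00e-03]), np.float64(-0.95))
now r 0 None (array([  4.081, -34.962, 111.568,   0.143]), np.float64(-0.91))
now r 0 117 (array([  5.845, -34.87 , 117.   ,   0.143]), np.float64(-0.877))
now r 0 112 (array([  4.19 , -34.97 , 112.   ,   0.138]), np.float64(-0.91))
now r 1.5 None (array([  4.824, -34.868, 113.806,   0.121]), np.float64(-0.923))
now r 1.5 117 (array([  5.929, -34.926, 117.   ,   0.131]), np.float64(-0.902))
now r 1.5 112 (array([  4.324, -35.056, 112.   ,   0.126]), np.float64(-0.922))
now r 3 None (array([ 5.28100e+00, -3.49570e+01,  1.14714e+02,  8.10000e-02]), np.float64(-0.939))
now r 3 117 (array([ 5.8250e+00, -3.4947e+01,  1.1700e+02,  9.1000e-02]), np.float64(-0.932))
now r 3 112 (array([ 4.5400e+00, -3.5002e+01,  1.1200e+02,  7.7000e-02]), np.float64(-0.921))
```

Run:
```python
from h import *
o=bot.get_obs(); print(o['time'],o['contact_force'].round(1),abs(o['dq']).max())
print(job.close_job())
```

```text
24.4 [-0.1 -1.2 -1.1] 0.006592189334049763
the job is handed in; nothing more can be done
None
```

I pushed the hinge pin home, put the orange clip's straight leg through the cross-hole and pressed the bent leg over the pin. I then released the clip and handed the job in at 24.4 s. The hand-in reports no verdict, so success isn't confirmed.

- **Pin:** it came up against a firm stop at about 12 N. Later pictures show the head still against the cheek.
- **Leg in the hole:** the hole's mouth was about 1.5 mm to +x, so the pin was rolled about 0.1 rad. I aimed the leg there, and it went in with almost no push. The highest push I read while inserting was about 4 N.
- **Clip pose after release:** a silhouette fit from three views, checked against the clip's known pose in the stand, puts it about 0.08 rad off upright. Its origin is about 40 mm above the pin axis and its tip about 47 mm below, 2 mm off plumb.
- **Disagreements:**
    - My first fits, which ignored the grip's rounded corners, gave a tilt of 0.12 to 0.145 rad. That is still under 0.2.
    - I never read the expected 8 to 13 N as the bent leg passed the pin.
- **Bent leg:** that it snapped round rests on a slight downward pull past the neck and on where its flared end shows in the last picture. That position matches a closed leg only with the corrected tilt; the earlier tilt would put it at 0.05 rad or more open.
- **Robot and bystanders:** the gripper was clear of everything at hand-in. I didn't touch the bystanders or look-alikes, but I didn't re-measure where they are.

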